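# Check the springs of a tilt-plate mount

### The job

Check both springs of the tilt-plate mount with the tips of the closed fingers, grasping nothing. Press the plate down on the round pad at its far left corner until the pointer there is level with the index on its scale, keep it there for a second and let the plate spring fully back up; then do the same at the far right corner, whose index may be at another height. Never force a pointer well past its index, do not let the mount slide or lift, and leave the indexes and the loose things beside it as they are.

Things in the scene. Friction and masses are not known exactly. Their poses are not given: they have to be found in the camera images.
- mount: Loose heavy stand (about 2 kg): dark steel base 170 x 200 x 12 mm (x -90 to +80, y +-100 mm) with two arms from its far corners, each with a white scale post 36 mm wide, 90 mm high, about 156 mm from the origin. Origin on the bench under the base; x points away from the robot (within 25 degrees), from the pivot edge to the edge between the scales, y left, z up.
- tilt_plate: Bright aluminium plate 150 x 180 x 8 mm lying level on the mount, its top 70 mm above the bench. It rests on a ball pivot under the middle of its near edge and on a spring plunger under each of its two far corners. Origin on the pivot ball, at mount x = -60 mm, y = 0, z = 60 mm; axes as the mount's when level.
- tilt_left (a joint): Tilt as the far left corner is pressed, rad: 0 = sprung back up, grows downward, stop at 0.25. Axis from pivot through right pad: per 0.01 rad the left pad sinks 1.18 mm, the left pointer 1.72 mm. Force at the pad: about 3 N to start, plus 0.35 N per mm that the pad sinks (8 to 9 N at the lowest index). Does not move the right pointer.
- tilt_right (a joint): The same for the far right corner: 0 = sprung back up, grows as it is pressed, stop at 0.25; same stiffness and distances.
- pad_left (a point): Centre of the top of the round black rubber pad (28 mm diameter, 2 mm high) on the plate's far left corner, 72 mm above the bench at rest; mount x = +50, y = +70 mm. The place to press, straight down. It moves with the plate.
- pad_right (a point): The same at the far right corner, mount x = +50, y = -70 mm.
- pointer_left (a point): Tip of the dark needle (4 mm thick) that sticks out of the plate's far left corner in front of the white left scale, 60 mm beyond the pad on the line from the pivot; 66 mm above the bench at rest. Sinks 1.46 times as far as the pad.
- pointer_right (a point): The same at the right corner.
- mark_left (a point): The point of the black wedge-shaped index on the left scale, to the outer side of the needle; the goal height for the left pointer. 12 to 26 mm below the resting pointer, another height each time, set separately for left and right. z axis up. The index is held on its post by friction only; the scale's lines are 4 mm apart.
- mark_right (a point): The same on the right scale, its wedge on the outer (right) side.
- gauge_block: Loose steel block 25 x 75 x 25 mm with three dark holes on top, to the left of the mount; origin at the centre of its underside. Leave it.
- loupe: Loose black loupe, 40 mm diameter, 34 mm high, to the right of the mount; origin at the centre of its underside. Leave it.
- usb_stick: Loose memory stick 18 x 57 x 9 mm, to the left of the mount beyond the steel block; origin at the centre of its underside. Leave it.

How it is judged:
By the outcome, as a careful person would: the job done as asked, in the order asked, and still so for the second after the job is handed in, with the robot touching nothing.
It also fails if it takes over 51 s, if anything falls off the work surface, if the arm or the gripper's body presses on something with over 40 N, if the wrist force passes 120 N, or if a joint passes its speed limit or range.

### The arm

A 6-joint arm with a two-finger parallel gripper is mounted at the origin on a cart in front of the work surface, level with it; the furniture and walls round the work are solid. World frame = base frame: x ahead of the robot, y to its left, z up, the work surface at z = 0. Lengths are in m, angles in degrees, forces in N, time in s.
With the tool pointing down it reaches from about 0.35 to 0.875 m from the base axis. Payload 4.2 kg.
Tool frame: the origin (TCP) lies between the finger pads; the fingertips stand 17 mm ahead of it and the grasp point (between the pads) lies 2 mm behind it (bot.tcp_to_tips is the distance from the TCP to the fingertips, in m); z points along the fingers, y is the direction in which the jaws open and shut (so a half turn about z gives the same grasp; the last joint's range is limited). The gripper opens to 87 mm and grips with 3 to 60 N. Pads are 19 mm wide; open, the fingers measure 117 mm over their backs; the gripper's body (75 mm by 190 mm) begins 51 mm behind the grasp point.
Start: joints at [87.525, 22.042, 0.453, 0, -68.411, -14.817], TCP at [0.186, 0.597, 0.24] pointing down, gripper open.
Joint ranges: [-179.83, 179.83], [-69.29, 118.12], [-61.27, 80.66], [-181.25, 117.63], [-171.15, -9.14], [-177.46, 177.46]. Speed limits (degrees/s): [159.86, 159.86, 180, 180, 180, 180].

### API

Orientations are given as [roll, pitch, yaw] about the fixed x, y, z axes, in that order (R = Rz(yaw) Ry(pitch) Rx(roll)).
In Python, from station import bot gives the robot as it stands.
- The arm moves only by the tool step_arm, never from a script. Its arguments are lists of equal length, an entry for each row: "delta_rot": the turn, a rotation vector about the tool's x, y, z in degrees, a list of three; "translation": the shift along the tool's x, y, z in m, a list of three; "grip": the finger opening in m, from 0 to 0.087. A call has 1 to 20 rows; each row shifts and turns the commanded pose from where the row before left it, along the tool's axes as they then stand; what a row does not reach is not made up. A row lasts 1/8 s, in which the tool goes at most 62.5 mm and 10.7 degrees, less where a joint would pass 70% of its speed; a pose out of reach is approached as far as the arm can. A call is refused whole if a number of a shift passes 0.0625 or a number of a turn 10.7, either way. A call with a gripper value outside its range is refused whole. The fingers move at their own pace and stop on an object; "force" is the grip in N (left out, the last holds). Time passes only in rows, so rows that do not move let the fingers close. It gives the time, the measured TCP pose, the force and the opening at its end, in the units of the state.
- bot.state(): the state, without advancing time (a new reading comes with each control period).
- bot.read_camera(name): name is "scene" or "top"; returns (picture, depth): 420x560x3 uint8, blue, green, red; 420x560 float32, m along the optical axis (not along the pixel's ray), 0 where there is no reading.
- bot.camera_params(name): a dict with "mtx" (3x3 intrinsics, pixels), "R" (3x3) and "t" (3): a world point X has camera coordinates R X + t. Camera axes: x right, y down, z forward; pixel columns grow to the right and rows downward; lengths in m; the calibration is good to about 2 mm. A picture is of the moment at which its call begins. camera_params takes no time and is no camera call.
- bot.job_done(): hands the job in, once; it reports no verdict.
The state is a dict: "time": time; "joint_pos": joint angles; "joint_velocities": joint speeds; "joint_efforts": joint torques, N m; "tool_pos": TCP position; "tool_rot": TCP orientation; "force": force on the tool from outside, world axes, zero at the start; "moment": the same for the moment, N m; "width": finger opening in m.
Only numpy, scipy, OpenCV 4.12 (cv2) and the standard library are available. Lean on these libraries where they do the work, as an engineer would, in place of code of your own. Each camera call takes 0.05 s, during which the arm holds its last target. There are 200 camera calls.

## Working session

There is one attempt and no reset: what is moved stays moved. The work goes in short steps, Python scripts to look and compute and a tool call to move; the robot and the scene stay as the last step left them, time stands still between calls to the robot, and variables do not carry over. Pictures are saved under pics/ and viewed, about 8 in all and at most 12, crops included, and the job is handed in when it is done.

Besides the shell and the picture viewer there is one more tool, called after ">>>" as name(argument=value, ...) on one line, values as JSON. step_arm: Moves the arm, as the interface text tells. Its arguments: {"type":"object","properties":{"delta_rot":{"type":"array"},"translation":{"type":"array"},"grip":{"type":"array"},"force":{"type":"number"}},"required":["delta_rot","translation","grip"]}

```bash
mkdir -p pics; ls; python3 - <<'E'
from station import bot
import cv2,numpy as np
s=bot.state();print(s)
for n in("scene","top"):
    p,d=bot.read_camera(n);np.savez(f"{n}0.npz",p=p,d=d)
    c=bot.camera_params(n);print(n,c['mtx'].round(1).tolist(),c['R'].round(3).tolist(),c['t'].round(3).tolist(),"centre",(-c['R'].T@c['t']).round(3))
    cv2.imwrite(f"pics/{n}0.png",p)
E
```

```text
pics
{'time': 0.0, 'joint_pos': array([ 8.75259578e+01,  2.20893234e+01,  3.78441064e-01, -2.77403385e-02,
       -6.84113337e+01, -1.48175274e+01]), 'joint_velocities': array([-0.02842435,  0.06126058,  0.14687195, -0.12584944,  0.01909091,
       -0.03743379]), 'joint_efforts': array([-5.03236261e-04, -3.90658844e+01,  1.87394750e+01,  4.21968296e+00,
        1.08827706e-02, -1.97258378e-04]), 'tool_pos': array([0.18557906, 0.59620888, 0.23846881]), 'tool_rot': array([ 1.79875255e+02, -6.34082702e-03, -1.73017970e+01]), 'force': array([0.24893728, 0.11565485, 0.95896134]), 'moment': array([-0.00183829,  0.01751863,  0.03479921]), 'width': 0.08719235690871008}
scene [[437.6, 0.0, 281.3], [0.0, 437.6, 213.8], [0.0, 0.0, 1.0]] [[-0.697, -0.716, 0.016], [-0.542, 0.513, -0.666], [0.468, -0.473, -0.746]] [0.442, 0.277, 0.794] centre [0.087 0.55  0.77 ]
top [[438.5, 0.0, 283.2], [0.0, 438.5, 205.7], [0.0, 0.0, 1.0]] [[-0.01, -1.0, 0.016], [-0.985, 0.007, -0.172], [0.172, -0.017, -0.985]] [0.115, 0.528, 0.889] centre [0.368 0.126 0.965]
```

View pics/scene0.png

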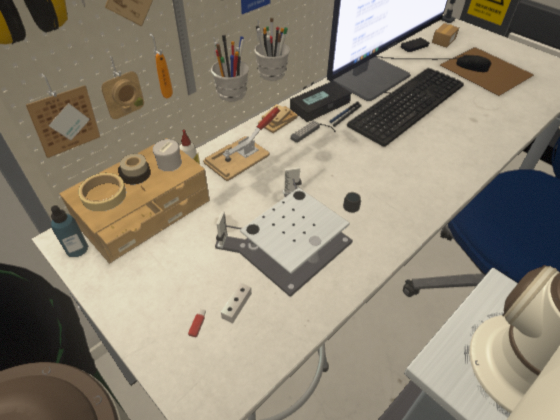

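View pics/top0.png

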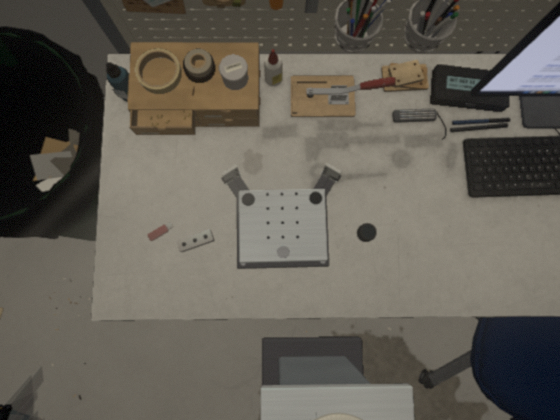

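The scene picture shows the mount with its pads at about (252,229) left and (299,196) right, and the scales at (223,228) and (291,180). The top picture has the pads at (248,199) and (316,198). Next I measure the pads and zoom in on the scales.

```bash
cat > h.py <<'E'
import numpy as np,cv2
from station import bot
P={n:bot.camera_params(n) for n in("scene","top")}
def ray(n,u,v):
    c=P[n];C=-c['R'].T@c['t'];return C,c['R'].T@np.linalg.inv(c['mtx'])@np.array([u,v,1.])
def atz(n,u,v,z):
    C,d=ray(n,u,v);return C+d*(z-C[2])/d[2]
def proj(n,X):
    c=P[n];q=c['mtx']@(c['R']@np.asarray(X)+c['t']);return q[:2]/q[2]
def blob(n,img,u,v,r=13,th=75):
    g=cv2.cvtColor(img,cv2.COLOR_BGR2GRAY)[v-r:v+r+1,u-r:u+r+1]
    k,l,st,ce=cv2.connectedComponentsWithStats((g<th).astype(np.uint8))
    i=l[r,r];return ce[i]+[u-r,v-r],st[i]
E
python3 - <<'E'
from h import *
im={n:np.load(n+"0.npz")['p'] for n in P}
for n,pts in(("top",[(248,199),(316,198)]),("scene",[(252,229),(299,196)])):
    W=[]
    for u,v in pts:
        c,st=blob(n,im[n],u,v);w=atz(n,*c,.072);W.append(w);print(n,c.round(1),st,w.round(4))
    d=W[0]-W[1];print(np.linalg.norm(d),"yaw",np.degrees(np.arctan2(-d[0],d[1])))
p=im['scene']
a=cv2.resize(p[205:260,205:265],None,fx=10,fy=10,interpolation=3)[:550,:400*2]
b=cv2.resize(p[160:215,270:330],None,fx=10,fy=10,interpolation=3)
cv2.imwrite("pics/z1.png",cv2.resize(np.hstack([a,b]),(800,367)))
E
```

```text
top [247.9 199.1] [ 8  8 11 11 94] [0.5385 0.1836 0.072 ]
top [315.3 197.6] [  7   7  12  12 110] [0.5407 0.0438 0.072 ]
0.13974872878137407 yaw 0.8916311408684023
scene [252.4 229.1] [ 8  9 11  9 75] [0.5358 0.1811 0.072 ]
scene [298.6 195. ] [ 8  9 10  7 59] [0.5387 0.0411 0.072 ]
0.14004111856644497 yaw 1.1737380474103445
```

View pics/z1.png

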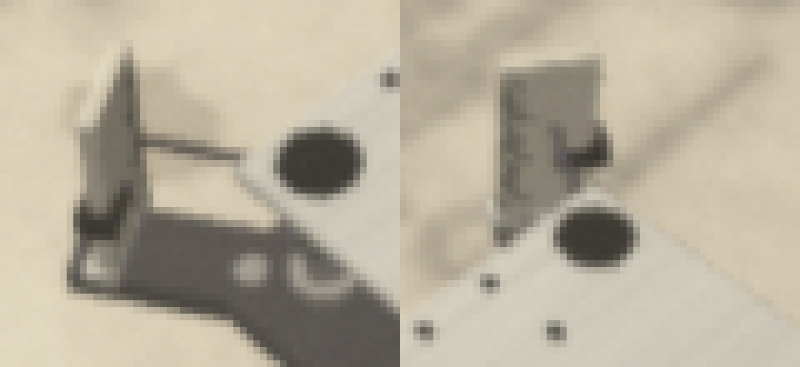

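Both cameras give a yaw of about 1° and agree on the pad positions to within 2.5 mm. I'll overlay the known geometry, aligned on the pads, to read the mark heights.

```bash
cat >> h.py <<'E'
YAW=np.radians(1.03);RM=np.array([[np.cos(YAW),-np.sin(YAW),0],[np.sin(YAW),np.cos(YAW),0],[0,0,1]])
PADS=np.array([[.5372,.1824,.072],[.5397,.0425,.072]])
ORG=PADS.mean(0)-RM@[.05,0,.072]
OFF={("top",1):None}
def W(m): return ORG+RM@np.asarray(m)
def loc(sd,s,o,z): # sd +1 left,-1 right; s beyond pad along pivot line, o outward across, z height
    return W([.05+.8437*s-.5369*o, sd*(.07+.5369*s+.8437*o), z])
BL={("top",1):(247.9,199.1),("top",-1):(315.3,197.6),("scene",1):(252.4,229.1),("scene",-1):(298.6,195.0)}
def pix(n,sd,s,o,z): # aligned on pad
    return proj(n,loc(sd,s,o,z))-proj(n,loc(sd,0,0,.072))+BL[n,sd]
def zoom(img,n,u0,v0,w,h,k,pts,c=None):
    a=cv2.resize(img[v0:v0+h,u0:u0+w],None,fx=k,fy=k,interpolation=cv2.INTER_CUBIC)
    for p,col in pts:
        q=(np.array(p)-[u0,v0]+.5)*k;cv2.drawMarker(a,tuple(int(x) for x in q),col,cv2.MARKER_CROSS,7,1)
    return a
E
cat > ov.py <<'E'
from h import *
im={n:np.load(n+"0.npz")['p'] for n in P}
rows=[]
for n in("scene","top"):
    r=[]
    for sd in(1,-1):
        k=12;tip=pix(n,sd,60,0,.066) if 0 else pix(n,sd,.060,0,.066)
        u0,v0=(int(tip[0])-16,int(tip[1])-11)
        pts=[(tip,(0,0,255))]
        for s in(.064,):
            pts+=[(pix(n,sd,s,o,z),(0,255,0)) for o in(-.018,.018) for z in(.0,.09)]
        pts+=[(pix(n,sd,.062,.004,z),(255,0,0)) for z in(.054,.040)]
        print(n,sd,u0,v0,[p[0].round(1).tolist() for p in pts])
        r.append(zoom(im[n],n,u0,v0,33,25,k,pts))
    rows.append(np.hstack(r))
cv2.imwrite("pics/ov.png",np.vstack(rows))
E
python3 ov.py
```

```text
scene 1 208 214 [[224.8, 226.0], [227.9, 238.7], [224.6, 211.8], [223.1, 251.3], [219.3, 224.6], [223.8, 230.9], [224.3, 235.0]]
scene -1 276 167 [[292.1, 178.7], [283.7, 198.2], [284.4, 171.0], [298.0, 196.1], [299.7, 168.8], [293.4, 181.5], [293.2, 185.8]]
top 1 216 165 [[232.4, 176.3], [241.0, 177.5], [237.5, 167.2], [227.5, 186.2], [222.8, 176.8], [230.8, 177.9], [231.5, 179.4]]
top -1 313 163 [[329.3, 174.2], [319.8, 175.8], [324.1, 165.4], [333.6, 183.8], [339.3, 174.2], [330.7, 175.7], [329.9, 177.3]]
```

View pics/ov.png

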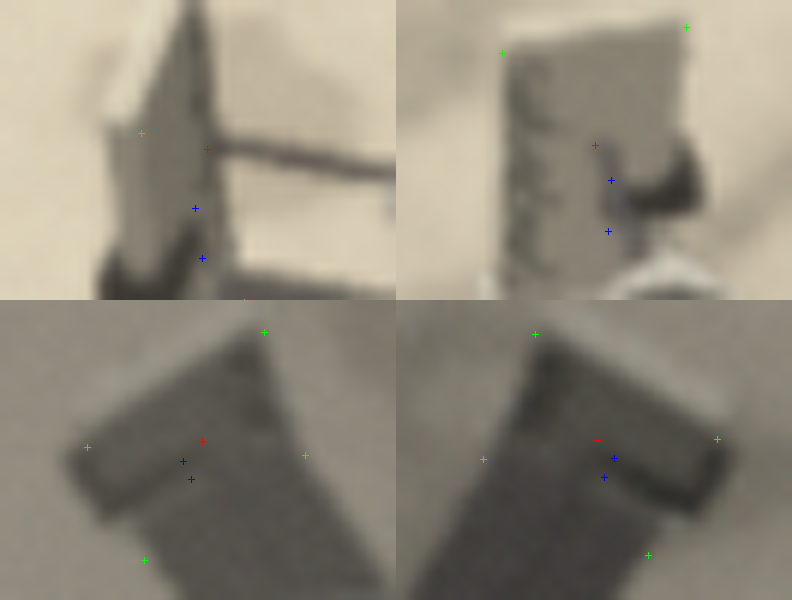

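The overlay fits well: the needle tips (red) and post edges fall where they were predicted. Next I rectify the scale faces to metric axes to read the heights.

```bash
cat >> h.py <<'E'
def rect(img,n,sd,s=.062,k=8,o0=-.024,o1=.026,z0=.018,z1=.088):
    # image x: o (outward) to the right, y: z from top
    src=np.float32([pix(n,sd,s,o,z) for o,z in((o0,z1),(o1,z1),(o1,z0),(o0,z0))])
    w,h=int((o1-o0)*1e3*k),int((z1-z0)*1e3*k)
    H=cv2.getPerspectiveTransform(src,np.float32([(0,0),(w,0),(w,h),(0,h)]))
    a=cv2.warpPerspective(img,H,(w,h),flags=cv2.INTER_CUBIC)
    a=cv2.convertScaleAbs(a,alpha=1.3,beta=-20)
    for z in range(20,88,2):
        y=int((z1*1e3-z)*k);cv2.line(a,(0,y),(12 if z%10 else 30,y),(0,0,255),1)
        if z%10==0: cv2.putText(a,str(z),(32,y+4),0,.4,(0,0,255))
    for o in(-18,0,18):
        x=int((o-o0*1e3)*k);cv2.line(a,(x,0),(x,10),(0,160,0),1)
    return a
E
python3 - <<'E'
from h import *
fr=np.mean([bot.read_camera("scene")[0].astype(np.float32) for _ in range(6)],0)
np.save("avg.npy",fr);fr=fr.astype(np.uint8)
cv2.imwrite("pics/rect.png",np.hstack([rect(fr,"scene",1),rect(fr,"scene",-1)]))
E
```

```text
(no output)
```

View pics/rect.png

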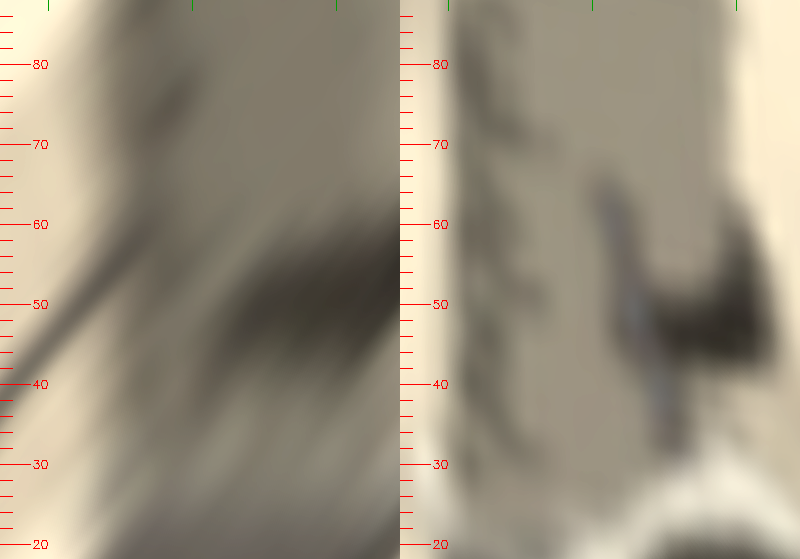

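Reading of the overlay and the rectified view: the right index point is at a height of about 47 mm. The left one is about 48–49 mm, less certain because that face is seen at a grazing angle. Now moving above the left pad, with the jaws along world x so the scale stays visible to the scene camera.

>>> step_arm(delta_rot=[[0, 0, 10.4], [0, 0, 10.4], [0, 0, 10.4], [0, 0, 10.4], [0, 0, 10.4], [0, 0, 10.4], [0, 0, 10.4], [0, 0, 0], [0, 0, 0], [0, 0, 0], [0, 0, 0], [0, 0, 0], [0, 0, 0], [0, 0, 0], [0, 0, 0], [0, 0, 0], [0, 0, 0], [0, 0, 0]], translation=[[0, 0, 0], [0, 0, 0], [0, 0, 0], [0, 0, 0], [0, 0, 0], [0, 0, 0], [0, 0, 0], [0.046, -0.039, 0], [0.046, -0.039, 0], [0.046, -0.039, 0], [0.046, -0.039, 0], [0.046, -0.039, 0], [0.046, -0.039, 0], [0.046, -0.039, 0], [0.046, -0.039, 0], [0.046, -0.039, 0], [0, 0, 0], [0, 0, 0]], grip=[0, 0, 0, 0, 0, 0, 0, 0, 0, 0, 0, 0, 0, 0, 0, 0, 0, 0])

```text
time: 2.65
tool_pos: [0.536, 0.182, 0.2394]
tool_rot: [180.0, 0.0, -90.1]
force: [-0.0, 0.2, 0.3]
width: 0.0003
```

>>> step_arm(delta_rot=[[0, 0, 0], [0, 0, 0], [0, 0, 0], [0, 0, 0], [0, 0, 0], [0, 0, 0]], translation=[[0, -0.001, 0.045], [0, 0, 0.045], [0, 0, 0.035], [0, 0, 0.015], [0, 0, 0.006], [0, 0, 0]], grip=[0, 0, 0, 0, 0, 0])

```text
time: 3.4
tool_pos: [0.5375, 0.1829, 0.0945]
tool_rot: [-179.9, 0.0, -90.0]
force: [0.5, -0.1, 0.1]
width: 0.0004
```

```bash
python3 - <<'E'
from h import *
print(bot.state()['tool_pos'])
p,d=bot.read_camera("scene");t,_=bot.read_camera("top")
cv2.imwrite("pics/a1.png",np.hstack([cv2.resize(p[200:260,205:285],None,fx=5,fy=5,interpolation=2),cv2.resize(t[150:225,210:290],None,fx=5,fy=4,interpolation=2)]))
E
```

```text
[0.5375114  0.18292549 0.09445717]
```

View pics/a1.png

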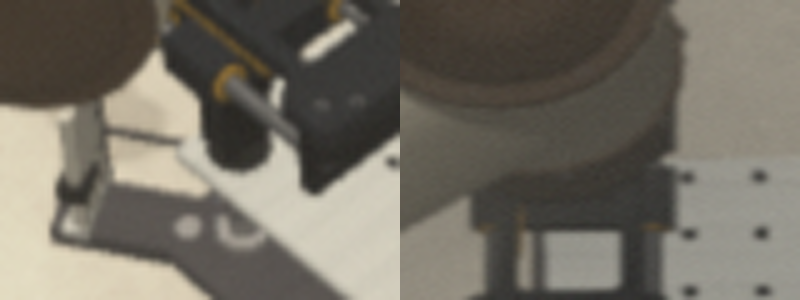

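The scene camera still sees the left needle, at crop (105–180, 130–140), and the index near (75,185); the fingers are over the pad. I'll press in small steps.

>>> step_arm(delta_rot=[[0, 0, 0], [0, 0, 0], [0, 0, 0], [0, 0, 0]], translation=[[0, 0, 0.003], [0, 0, 0.003], [0, 0, 0.002], [0, 0, 0]], grip=[0, 0, 0, 0])

```text
time: 4.0
tool_pos: [0.5376, 0.1826, 0.0861]
tool_rot: [-179.9, 0.0, -90.1]
force: [-0.4, 0.5, 4.1]
width: 0.0002
```

>>> step_arm(delta_rot=[[0, 0, 0], [0, 0, 0], [0, 0, 0], [0, 0, 0]], translation=[[0, 0, 0.002], [0, 0, 0.002], [0, 0, 0.002], [0, 0, 0]], grip=[0, 0, 0, 0])

```text
time: 4.5
tool_pos: [0.5378, 0.1828, 0.0801]
tool_rot: [-179.9, 0.1, -90.1]
force: [-0.4, 2.4, 6.5]
width: 0.0003
```

```bash
cat > look.py <<'E'
import sys
from h import *
sd=int(sys.argv[1])
s=bot.state();print(s['tool_pos'].round(4),s['force'].round(2))
F=[bot.read_camera("scene")[0].astype(np.float32) for _ in range(2)]
fr=np.mean(F,0);np.save(sys.argv[2]+".npy",fr);fr=fr.astype(np.uint8);a=np.load("avg.npy").astype(np.uint8)
tip=pix("scene",sd,.06,0,.060);u0,v0=int(tip[0])-13,int(tip[1])-12
pts=[(pix("scene",sd,.062,.003,z),(255,0,0)) for z in(.054,.040)]
cv2.imwrite(f"pics/{sys.argv[2]}.png",np.hstack([zoom(x,0,u0,v0,28,34,14,q) for x,q in((a,pts),(fr,[]))]))
print(u0,v0)
E
python3 look.py 1 L1
```

```text
[0.5378 0.1828 0.0801] [-0.4   2.4   6.46]
212 215
```

View pics/L1.png

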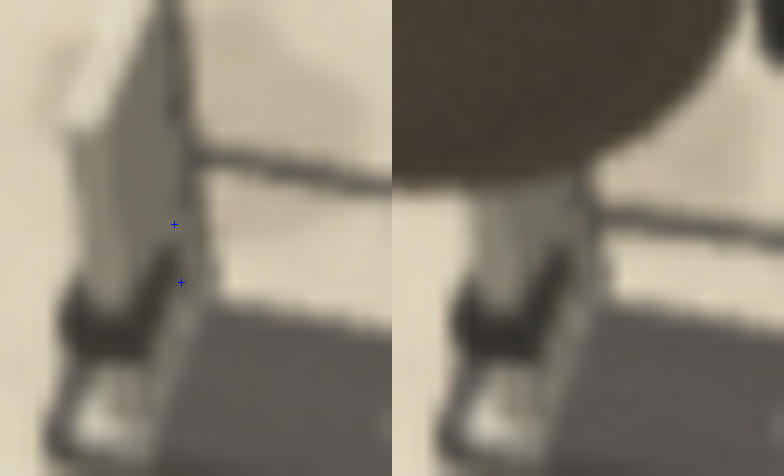

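The needle has sunk about 4.1 px, roughly 14 mm (pointer height about 52 mm); the index's inner end is at crop (173,238), a few mm lower. To sharpen the mark heights I'll fit a small rendered model of post, needle and index to the rest picture.

```bash
cat > fit.py <<'E'
from h import *
from scipy.optimize import least_squares
K=8
g=np.load("avg.npy").mean(2)
WIN={1:(213,220,20,22),-1:(281,170,24,20)}
def hull(c,sd,P3,u0,v0,d,val):
    q=np.array([pix("scene",sd,*[x*1e-3 for x in p]) for p in P3])+d-[u0,v0]+.5
    cv2.fillConvexPoly(c,cv2.convexHull(np.round(q*K*16).astype(np.int32)),float(val),shift=4)
def box(s,o,z): return [(a,b,c) for a in s for b in o for c in z]
def render(sd,z,du,dv,p,img):
    gb,gf,gs,gd,gn,h,t,ot,cl,sf,sig,th=p
    u0,v0,w,hh=WIN[sd];c=np.full((hh*K,w*K),gb,np.float32);d=np.array([du,dv])
    hull(c,sd,box((sf,sf+th),(-18,18),(0,90)),u0,v0,d,gs)
    hull(c,sd,box((sf,),(-18,18),(0,90)),u0,v0,d,gf)
    hull(c,sd,box((sf-t,sf+cl),(18,20),(z-h,z+h)),u0,v0,d,gd)
    tri=[(z,ot),(z-h,18),(z+h,18)]
    hull(c,sd,[(s,o,zz) for s in(sf,sf-t) for zz,o in tri],u0,v0,d,gd)
    hull(c,sd,[(60,0,66)]+box((59.5,20),(-1.7,1.7),(64.3,67.7)),u0,v0,d,gn)
    return cv2.resize(cv2.GaussianBlur(c,(0,0),sig*K),(w,hh),interpolation=cv2.INTER_AREA)
x0=np.array([200,130,120,50,95,100,5,3,3,10,63,.6,10, 48,48,0,0,0,0.])
lo=[150,80,60,20,60,60,2,1,1,0,60.5,.3,3,38,38,-1.5,-1.5,-1.5,-1.5]
hi=[255,190,200,80,150,150,10,8,6,22,70,1.2,20,56,56,1.5,1.5,1.5,1.5]
# gfL,gfR separate: p=[gb,gfL,gfR...]
def unpack(x,sd):
    gb,gfL,gfR,gd,gnL,gnR,h,t,ot,cl,sf,sig,th=x[:13];L=sd==1
    z,du,dv=(x[13],x[15],x[16]) if L else (x[14],x[17],x[18])
    return z,du,dv,(gb,gfL if L else gfR,150 if L else 150,gd,gnL if L else gnR,h,t,ot,cl,sf,sig,th)
def mask(sd):
    u0,v0,w,h=WIN[sd];m=np.ones((h,w),np.float32)
    yy,xx=np.mgrid[v0:v0+h,u0:u0+w]
    if sd==1:
        m[(yy-237>(xx-229)*.1)&(xx>226)]=0; m[yy>239]=0   # base arm
        m[(yy<227)&(xx<221)]=0
    else: m[(yy>187)]=0; m[(yy<172)]=0; m[xx<290]=0; 
    return m
M={s:mask(s) for s in(1,-1)}
def res(x):
    r=[]
    for sd in(1,-1):
        u0,v0,w,h=WIN[sd]
        r.append(((render(sd,*unpack(x,sd),g)-g[v0:v0+h,u0:u0+w])*M[sd]).ravel())
    return np.concatenate(r+[x[15:]*30])
if __name__=="__main__":
    best=None
    for zL in(44,48,52):
        x=x0.copy();x[13]=zL
        s=least_squares(res,x,bounds=(lo,hi),diff_step=.01,x_scale=np.maximum(np.abs(x0),.3)*.1,loss="soft_l1",f_scale=8,max_nfev=60)
        print(zL,round(s.cost),s.x.round(2).tolist())
        if best is None or s.cost<best.cost:best=s
    o=[]
    for sd in(1,-1):
        u0,v0,w,h=WIN[sd]
        for a in(g[v0:v0+h,u0:u0+w],render(sd,*unpack(best.x,sd),g),128+(M[sd]*(g[v0:v0+h,u0:u0+w]-render(sd,*unpack(best.x,sd),g)))):
            b=np.full((22,24),128.);b[:h,:w]=a[:22,:24];o.append(cv2.resize(b.clip(0,255).astype(np.uint8),None,fx=11,fy=11,interpolation=0))
    cv2.imwrite("pics/fit.png",np.vstack([np.hstack(o[:3]),np.hstack(o[3:])]))
E
time timeout 200 python3 fit.py
```

```text
44 28703 [187.37, 102.92, 127.82, 57.92, 89.66, 89.77, 6.06, 3.63, 2.88, 10.13, 64.78, 0.72, 6.79, 46.54, 46.1, 0.0, 0.0, 0.0, 0.0]
48 28796 [187.67, 102.54, 127.88, 57.25, 87.07, 88.45, 6.57, 3.19, 3.33, 9.8, 64.78, 0.76, 6.78, 46.57, 45.83, 0.0, 0.0, 0.0, 0.0]
52 28571 [187.32, 102.87, 127.89, 56.46, 91.21, 90.37, 6.29, 2.76, 2.22, 10.26, 64.69, 0.7, 6.94, 46.33, 45.72, 0.0, 0.0, 0.0, 0.0]
real	0m6.202s
user	0m19.879s
sys	0m0.371s
```

View pics/fit.png

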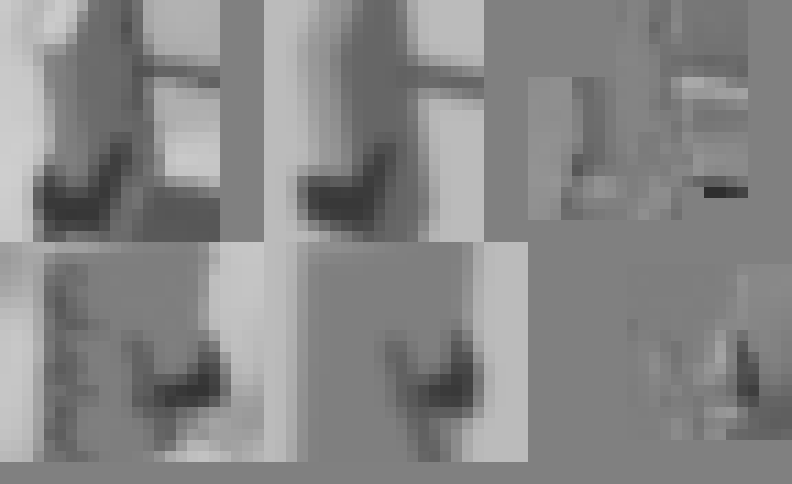

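The model matches both indices closely. I'll free the image offsets (their step was stuck at zero), mask the base arm better, and refit the current pressed frame as well to get the needle height.

```bash
cat > fit2.py <<'E'
import fit;from fit import *
m=M[1];yy,xx=np.mgrid[220:242,213:233];m[(yy>=235)&(xx>=227)]=0
def f2(y): x=y.copy();x[15:]-=5;r=res(x);r[-4:]=x[15:]*15;return r
y0=np.array([187,103,128,57,90,90,6.2,3.2,2.8,10,64.7,.72,6.9,46.5,46,5,5,5,5.])
L=np.array(lo);H=np.array(hi);L[15:]+=5;H[15:]+=5
for zz in((46,46),(49,48),(51,49),(44,44)):
    y=y0.copy();y[13:15]=zz
    s=least_squares(f2,y,bounds=(L,H),diff_step=.006,x_scale=np.abs(y0)*.1,loss="soft_l1",f_scale=8,max_nfev=100)
    x=s.x.copy();x[15:]-=5;print(round(s.cost),x.round(2).tolist())
E
python3 fit2.py
```

```text
20354 [189.55, 103.08, 128.04, 53.07, 90.59, 84.04, 5.2, 2.98, 2.82, 10.35, 64.08, 0.69, 6.87, 44.47, 47.39, -0.43, -0.69, 0.63, 0.23]
20484 [189.89, 102.84, 128.16, 54.98, 91.57, 83.72, 6.35, 2.22, 2.38, 10.2, 62.69, 0.69, 6.97, 44.13, 48.77, -1.01, -0.78, 0.51, 0.36]
20159 [189.19, 103.09, 128.16, 55.39, 91.92, 84.97, 5.9, 2.53, 2.17, 10.15, 63.73, 0.66, 6.81, 44.14, 47.27, -0.57, -0.72, 0.61, 0.15]
20181 [189.49, 103.14, 128.29, 52.13, 90.73, 86.13, 5.7, 2.34, 1.51, 10.21, 64.04, 0.69, 6.93, 44.18, 45.45, -0.42, -0.64, 0.62, -0.25]
```

```bash
cat > fit3.py <<'E'
import h,fit,sys;from fit import *
m=M[1];yy,xx=np.mgrid[220:242,213:233];m[(yy>=235)&(xx>=227)]=0
yaw0=YAW
def setyaw(d):
    a=yaw0+np.radians(d);h.RM[:]=[[np.cos(a),-np.sin(a),0],[np.sin(a),np.cos(a),0],[0,0,1]]
pr=float(sys.argv[1])
def f3(y):
    x=y[:19].copy();x[15:]-=5;d=y[19]-10;setyaw(d)
    r=res(x);r[-4:]=x[15:]*pr;return np.append(r,d*20)
y0=np.array([187,103,128,57,90,90,6.2,3.2,2.8,10,64.7,.72,6.9,46.5,46,5,5,5,5.,10])
L=np.append(lo,6.);H=np.append(hi,14.);L[15:19]+=5;H[15:19]+=5
for zz in((46,46),(49,48),(44,45)):
    y=y0.copy();y[13:15]=zz
    s=least_squares(f3,y,bounds=(L,H),diff_step=.006,x_scale=np.abs(y0)*.1,loss="soft_l1",f_scale=8,max_nfev=100)
    x=s.x.copy();x[15:19]-=5;x[19]-=10;print(round(s.cost),x[6:].round(2).tolist())
E
python3 fit3.py 60;python3 fit3.py 200
```

```text
19874 [5.46, 2.75, 1.81, 9.96, 64.78, 0.68, 6.62, 43.66, 45.74, -0.37, -0.34, 0.22, -0.02, -1.04]
20097 [5.63, 3.15, 2.36, 9.77, 64.63, 0.66, 6.62, 43.95, 46.28, -0.43, -0.38, 0.24, 0.02, -0.91]
20146 [5.39, 2.56, 3.29, 10.19, 64.55, 0.72, 6.64, 43.41, 46.33, -0.48, -0.28, 0.14, 0.09, -1.22]
19815 [5.79, 2.52, 2.38, 9.77, 65.95, 0.68, 6.64, 42.76, 44.54, -0.02, -0.05, 0.01, -0.0, -1.69]
19725 [5.91, 3.04, 1.85, 9.61, 66.02, 0.7, 6.44, 42.85, 44.89, -0.05, -0.01, 0.01, 0.02, -1.84]
20069 [5.8, 3.26, 3.84, 9.74, 66.04, 0.7, 6.34, 43.1, 45.08, -0.03, -0.04, -0.02, 0.02, -1.76]
```

>>> step_arm(delta_rot=[[0, 0, 0], [0, 0, 0]], translation=[[0, 0, 0.002], [0, 0, 0]], grip=[0, 0])

```text
time: 4.85
tool_pos: [0.5378, 0.1828, 0.0783]
tool_rot: [-179.9, 0.1, -90.1]
force: [-0.4, 1.8, 6.8]
width: 0.0003
```

```bash
python3 look.py 1 L2
```

```text
[0.5378 0.1828 0.0783] [-0.35  1.85  6.82]
212 215
```

View pics/L2.png

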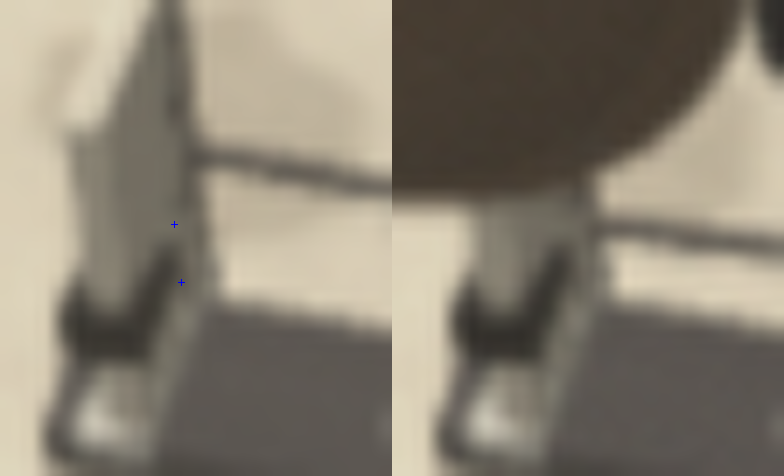

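L2 shows the needle now at about height 49, meeting the post near (592,226), with the index's inner end around (567,240), still slightly lower. I'll anchor the fit on the post's top edge (z = 90) too, leave the needle height free as a check, and include the pressed frame.

```bash
cat > fit4.py <<'E'
import h,sys;from h import *
from scipy.optimize import least_squares
K=8
WIN={1:(213,208,20,34),-1:(281,163,24,27)}
yaw0=YAW
def setyaw(d):
    a=yaw0+np.radians(d);h.RM[:]=[[np.cos(a),-np.sin(a),0],[np.sin(a),np.cos(a),0],[0,0,1]]
def hull(c,sd,P3,d,val):
    u0,v0,_,_=WIN[sd]
    q=np.array([pix("scene",sd,*[x*1e-3 for x in p]) for p in P3])+d-[u0,v0]+.5
    cv2.fillConvexPoly(c,cv2.convexHull(np.round(q*K*64).astype(np.int32)),float(val),shift=6)
def box(s,o,z): return [(a,b,c) for a in s for b in o for c in z]
N=['gb','gfL','gfR','gt','gd','gnL','gnR','h','t','ot','cl','sf','sig','th','zL','zR','duL','dvL','duR','dvR','yaw','nL','nR','n2','top']
D=dict(zip(N,[188,103,128,210,55,90,88,5.8,2.8,2.4,10,64.5,.7,7,44,46,0,0,0,0,-.5,66,66,49,90]))
SC=dict(zip(N,[10,10,10,10,10,10,10,1,1,1,2,1,.1,2,2,2,.3,.3,.3,.3,.5,1.5,1.5,2,.7]))
PRI=dict(ot=(2.5,1),duL=(0,.3),dvL=(0,.3),duR=(0,.3),dvR=(0,.3),yaw=(0,.5),sf=(64,2),nL=(66,3),nR=(66,3),top=(90,.5),sig=(.65,.1),t=(3,1))
def render(sd,q,n):
    S='L' if sd==1 else 'R';c=np.full((WIN[sd][3]*K,WIN[sd][2]*K),q['gb'],np.float32)
    d=np.array([q['du'+S],q['dv'+S]]);sf,t,hh,z,top=q['sf'],q['t'],q['h'],q['z'+S],q['top']
    hull(c,sd,box((sf,sf+q['th']),(-18,18),(0,top)),d,150)
    hull(c,sd,box((sf,sf+q['th']),(-18,18),(top,)),d,q['gt'])
    hull(c,sd,box((sf,),(-18,18),(0,top)),d,q['gf'+S])
    hull(c,sd,box((sf-t,sf+q['cl']),(18,20),(z-hh,z+hh)),d,q['gd'])
    hull(c,sd,[(s,o,zz) for s in(sf,sf-t) for zz,o in((z,q['ot']),(z-hh,18),(z+hh,18))],d,q['gd'])
    sl=(66-n)/.146*.00146*0+ (66-n)/172*0
    k=(66-n)/(1.72*100)  # tilt rad -> slope along needle
    e=lambda s:n+k*.80*(60-s)
    hull(c,sd,[(60,0,n)]+[(s,o,e(s)+b) for s in(59.5,20) for o in(-1.7,1.7) for b in(-1.7,1.7)],d,q['gn'+S])
    return cv2.resize(cv2.GaussianBlur(c,(0,0),q['sig']*K),WIN[sd][2:],interpolation=cv2.INTER_AREA)
def mask(sd,pressed=False):
    u0,v0,w,hh=WIN[sd];m=np.ones((hh,w));yy,xx=np.mgrid[v0:v0+hh,u0:u0+w]
    if sd==1: m[yy>239]=0;m[(yy>=234)&(xx>=227)]=0
    else: m[yy>187]=0;m[xx<288]=0
    if pressed: m[yy<229]=0
    return m
def cut(g,sd): u,v,w,hh=WIN[sd];return g[v:v+hh,u:u+w]
def run(obs,free,init={}):
    q0={**D,**init};s0=np.zeros(len(free))
    def Q(x): return {**q0,**{k:q0[k]+SC[k]*v for k,v in zip(free,x)}}
    def f(x):
        q=Q(x);setyaw(q['yaw']);r=[]
        for g,sd,nk,m in obs: r.append(((render(sd,q,q[nk])-g)*m).ravel()/8)
        return np.concatenate(r+[[ (q[k]-a)/b for k,(a,b) in PRI.items()]])
    s=least_squares(f,s0,diff_step=.05,loss="soft_l1",x_scale=1.0) if 0 else None
    def J(x,e=.15): 
        return np.array([(f(x+e*i)-f(x-e*i))/(2*e) for i in np.eye(len(x))]).T
    s=least_squares(f,s0,jac=J,loss="soft_l1",max_nfev=60)
    C=np.sqrt(np.diag(np.linalg.pinv(s.jac.T@s.jac)))*[SC[k] for k in free]
    return s,Q(s.x),dict(zip(free,C))
E
cat > go4.py <<'E'
from fit4 import *
A=np.load("avg.npy").mean(2);B=np.load("L2.npy").mean(2)
obs=[(cut(A,1),1,'nL',mask(1)),(cut(A,-1),-1,'nR',mask(-1)),(cut(B,1),1,'n2',mask(1,True))]
for fixn in(False,True):
  for zL,zR in((43,45),(48,48)):
    free=[k for k in N if not(fixn and k in('nL','nR'))]
    s,q,C=run(obs,free,dict(zL=zL,zR=zR))
    print(fixn,round(s.cost,1),{k:(round(float(q[k]),2),round(float(C.get(k,0)),2)) for k in N[7:]})
r=[np.hstack([cut(x,sd) if 0 else x_ for x_ in(g,render(sd,q,q[nk]),128+m*(g-render(sd,q,q[nk])))]) for g,sd,nk,m in obs]
r=[cv2.resize(x.clip(0,255).astype(np.uint8),(400,int(x.shape[0]*400/x.shape[1])),interpolation=0) for x in r]
H=max(x.shape[0] for x in r);cv2.imwrite("pics/fit4.png",np.hstack([cv2.copyMakeBorder(x,0,H-x.shape[0],0,0,0) for x in r])[:, :1200][:,::1] if 0 else cv2.resize(np.hstack([cv2.copyMakeBorder(x,0,H-x.shape[0],0,0,0) for x in r]),(798,int(H*798/1200))))
E
time timeout 500 python3 go4.py
```

```text
False 676.5 {'h': (5.83, 0.35), 't': (2.75, 0.28), 'ot': (1.04, 0.49), 'cl': (9.91, 0.17), 'sf': (65.61, 0.44), 'sig': (0.64, 0.03), 'th': (6.75, 0.28), 'zL': (43.25, 0.41), 'zR': (44.97, 0.59), 'duL': (-0.17, 0.19), 'dvL': (0.06, 0.14), 'duR': (-0.0, 0.11), 'dvR': (-0.03, 0.16), 'yaw': (-1.72, 0.21), 'nL': (66.69, 0.47), 'nR': (65.48, 0.93), 'n2': (50.18, 0.48), 'top': (90.36, 0.45)}
False 676.2 {'h': (5.98, 0.33), 't': (2.67, 0.26), 'ot': (0.82, 0.48), 'cl': (9.8, 0.18), 'sf': (65.76, 0.41), 'sig': (0.64, 0.03), 'th': (6.68, 0.27), 'zL': (43.27, 0.64), 'zR': (44.54, 0.55), 'duL': (-0.15, 0.19), 'dvL': (0.19, 0.19), 'duR': (-0.06, 0.11), 'dvR': (-0.06, 0.16), 'yaw': (-1.87, 0.22), 'nL': (66.94, 0.62), 'nR': (65.5, 1.0), 'n2': (50.46, 0.62), 'top': (90.2, 0.41)}
True 680.3 {'h': (5.97, 0.39), 't': (2.65, 0.28), 'ot': (1.06, 0.46), 'cl': (9.94, 0.17), 'sf': (65.32, 0.44), 'sig': (0.64, 0.03), 'th': (6.82, 0.27), 'zL': (42.7, 0.39), 'zR': (44.47, 0.41), 'duL': (-0.24, 0.19), 'dvL': (-0.22, 0.07), 'duR': (0.05, 0.12), 'dvR': (-0.26, 0.13), 'yaw': (-1.44, 0.21), 'nL': (66.0, 0.0), 'nR': (66.0, 0.0), 'n2': (49.48, 0.25), 'top': (89.97, 0.2)}
True 679.2 {'h': (5.88, 0.36), 't': (2.74, 0.3), 'ot': (0.79, 0.44), 'cl': (9.85, 0.16), 'sf': (66.13, 0.35), 'sig': (0.64, 0.03), 'th': (6.68, 0.26), 'zL': (42.34, 0.34), 'zR': (44.37, 0.46), 'duL': (-0.02, 0.16), 'dvL': (0.01, 0.09), 'duR': (-0.07, 0.11), 'dvR': (-0.06, 0.14), 'yaw': (-1.94, 0.2), 'nL': (66.0, 0.0), 'nR': (66.0, 0.0), 'n2': (49.71, 0.31), 'top': (89.68, 0.24)}
real	0m14.184s
user	0m28.987s
sys	0m0.196s
```

The fits are consistent: the left mark is about 43 mm (±0.6) and the pointer is now about 49.7, roughly 7 mm above it. The right mark is about 44.6. The needle and post-top checks come out at 66–67 and 90, as they should. Pressing most of the remainder, then measuring again.

>>> step_arm(delta_rot=[[0, 0, 0], [0, 0, 0], [0, 0, 0]], translation=[[0, 0, 0.0015], [0, 0, 0.0015], [0, 0, 0]], grip=[0, 0, 0])

```text
time: 5.32
tool_pos: [0.5378, 0.1828, 0.0755]
tool_rot: [-179.9, 0.1, -90.1]
force: [-1.4, 2.2, 8.1]
width: 0.0006
```

```bash
cat > go5.py <<'E'
# fit rest (both sides) plus one pressed frame: go5.py side name
from fit4 import *
sd=int(sys.argv[1]);nm=sys.argv[2];A=np.load("avg.npy").mean(2);B=np.load(nm+".npy").mean(2)
mp=mask(sd,sd==1)
obs=[(cut(A,1),1,'nL',mask(1)),(cut(A,-1),-1,'nR',mask(-1)),(cut(B,sd),sd,'n2',mp)]
for fixn in(False,True):
    free=[k for k in N if not(fixn and k in('nL','nR'))]
    s,q,C=run(obs,free,dict(zL=43,zR=45,n2=45,yaw=-1.5))
    z=q['zL' if sd==1 else 'zR'];print(fixn,round(s.cost,1),{k:round(float(q[k]),1) for k in('zL','zR','nL','nR','n2','yaw')},"left to go",round(float(q['n2']-z),1))
E
python3 look.py 1 L3; python3 go5.py 1 L3
```

```text
[0.5378 0.1828 0.0755] [-1.36  2.17  8.14]
212 215
False 823.2 {'zL': 42.9, 'zR': 44.6, 'nL': 66.7, 'nR': 65.8, 'n2': 45.6, 'yaw': -1.8} left to go 2.7
True 826.4 {'zL': 42.1, 'zR': 43.7, 'nL': 66.0, 'nR': 66.0, 'n2': 45.1, 'yaw': -2.3} left to go 3.0
```

View pics/L3.png

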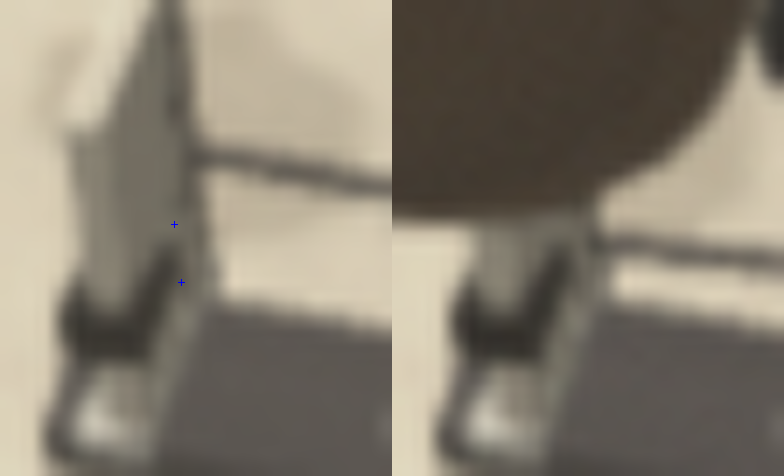

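```bash
cat > go6.py <<'E'
# joint fit incl. top camera (post top only): go6.py side name
import fit4;from fit4 import *
sd0=int(sys.argv[1]);nm=sys.argv[2];mv=int(sys.argv[3]) if len(sys.argv)>3 else 0
A=np.load("avg.npy").mean(2);T=np.load("top0.npz")['p'].astype(float).mean(2)
TW={1:(217,160,26,24),-1:(314,158,30,24)}
N+=['tb','tf','tt','tduL','tdvL','tduR','tdvR'];D.update(tb=140,tf=80,tt=150,tduL=0,tdvL=0,tduR=0,tdvR=0)
SC.update(tb=10,tf=10,tt=10,tduL=.3,tdvL=.3,tduR=.3,tdvR=.3)
for k in('tduL','tdvL','tduR','tdvR'):PRI[k]=(0,.3)
def tr(sd,q):
    S='L' if sd==1 else 'R';u0,v0,w,hh=TW[sd];c=np.full((hh*K,w*K),q['tb'],np.float32);d=np.array([q['tdu'+S],q['tdv'+S]])
    for P3,val in((box((q['sf'],q['sf']+q['th']),(-18,18),(0,q['top'])),q['tf']),(box((q['sf'],q['sf']+q['th']),(-18,18),(q['top'],)),q['tt'])):
        x=np.array([pix("top",sd,*[a*1e-3 for a in p]) for p in P3])+d-[u0,v0]+.5
        cv2.fillConvexPoly(c,cv2.convexHull(np.round(x*K*64).astype(np.int32)),float(val),shift=6)
    return cv2.resize(cv2.GaussianBlur(c,(0,0),q['sig']*K),(w,hh),interpolation=cv2.INTER_AREA)
TM={}
for sd in(1,-1):
    u0,v0,w,hh=TW[sd];m=np.zeros((hh,w));q=[pix("top",sd,s*1e-3,o*1e-3,z*1e-3)-[u0,v0] for s,o,z in((64,-22,68),(64,15,68),(64,15,90),(82,15,90),(82,-22,90),(64,-22,90))]
    cv2.fillConvexPoly(m,cv2.convexHull(np.round(np.array(q)).astype(np.int32)),1.);TM[sd]=m
r0=fit4.render
def R(sd,q,n): return tr(sd-10 if sd>5 else sd+10,q) if abs(sd)>5 else r0(sd,q,n)
fit4.render=R
obs=[(cut(A,1),1,'nL',mask(1)),(cut(A,-1),-1,'nR',mask(-1))]
if nm!="none":
    mp=mask(sd0)
    if mv: mp[:max(0,mv-WIN[sd0][1])]=0
    obs.append((cut(np.load(nm+".npy").mean(2),sd0),sd0,'n2',mp))
for sd in(1,-1):
    u,v,w,hh=TW[sd];obs.append((T[v:v+hh,u:u+w],sd+10 if sd==1 and 0 else (11 if sd==1 else -11),'nL',TM[sd]))
def R(sd,q,n): return tr(1 if sd>0 else -1,q) if abs(sd)>5 else r0(sd,q,n)
fit4.render=R
for fixn in(False,True):
    free=[k for k in N if not(fixn and k in('nL','nR'))]
    s,q,C=run(obs,free,dict(zL=43,zR=45,n2=45,yaw=-1.))
    z=q['zL' if sd0==1 else 'zR'];print(fixn,round(s.cost,1),{k:(round(float(q[k]),1),round(float(C.get(k,0)),1)) for k in('zL','zR','nL','nR','n2','yaw','sf','th','ot','top','duL','dvL','duR','dvR','tduL','tdvL','tduR','tdvR')},"to go",round(float(q['n2']-z),1))
E
python3 go6.py 1 L3 232
```

```text
False 680.5 {'zL': (43.0, 0.7), 'zR': (44.7, 0.6), 'nL': (66.1, 0.5), 'nR': (65.2, 1.0), 'n2': (45.4, 0.6), 'yaw': (-1.1, 0.2), 'sf': (65.5, 0.3), 'th': (6.9, 0.2), 'ot': (1.0, 0.5), 'top': (90.2, 0.4), 'duL': (-0.1, 0.2), 'dvL': (-0.3, 0.2), 'duR': (0.2, 0.1), 'dvR': (-0.1, 0.1), 'tduL': (-0.8, 0.1), 'tdvL': (0.1, 0.2), 'tduR': (-0.6, 0.2), 'tdvR': (-0.7, 0.2)} to go 2.3
True 682.1 {'zL': (43.2, 0.4), 'zR': (44.7, 0.5), 'nL': (66.0, 0.0), 'nR': (66.0, 0.0), 'n2': (45.4, 0.4), 'yaw': (-1.0, 0.2), 'sf': (65.9, 0.3), 'th': (6.9, 0.3), 'ot': (1.3, 0.5), 'top': (90.4, 0.3), 'duL': (0.2, 0.2), 'dvL': (-0.3, 0.1), 'duR': (0.3, 0.1), 'dvR': (0.1, 0.1), 'tduL': (-0.5, 0.2), 'tdvL': (0.2, 0.2), 'tduR': (-0.7, 0.2), 'tdvR': (-0.4, 0.2)} to go 2.3
```

The joint fit with both cameras puts the left mark at 43.1 and the pointer at 45.4, about 2.3 mm to go, which is about 1.4 mm at the tool.

>>> step_arm(delta_rot=[[0, 0, 0], [0, 0, 0], [0, 0, 0]], translation=[[0, 0, 0.0007], [0, 0, 0.0006], [0, 0, 0]], grip=[0, 0, 0])

```text
time: 5.8
tool_pos: [0.5379, 0.1828, 0.0744]
tool_rot: [-179.9, 0.1, -90.1]
force: [-2.0, 1.0, 8.7]
width: 0.0005
```

```bash
python3 look.py 1 L4; python3 go6.py 1 L4 233
```

```text
[0.5379 0.1828 0.0744] [-1.97  0.99  8.71]
212 215
False 667.9 {'zL': (43.8, 0.5), 'zR': (45.1, 0.6), 'nL': (66.7, 0.5), 'nR': (65.4, 1.0), 'n2': (43.4, 1.2), 'yaw': (-1.0, 0.2), 'sf': (65.4, 0.3), 'th': (6.9, 0.3), 'ot': (1.3, 0.5), 'top': (90.8, 0.4), 'duL': (-0.1, 0.1), 'dvL': (-0.2, 0.1), 'duR': (0.3, 0.1), 'dvR': (-0.0, 0.2), 'tduL': (-0.7, 0.2), 'tdvL': (0.0, 0.1), 'tduR': (-0.6, 0.1), 'tdvR': (-0.7, 0.2)} to go -0.4
True 670.4 {'zL': (43.2, 0.5), 'zR': (45.0, 0.6), 'nL': (66.0, 0.0), 'nR': (66.0, 0.0), 'n2': (43.0, 0.9), 'yaw': (-0.7, 0.2), 'sf': (65.4, 0.3), 'th': (7.0, 0.3), 'ot': (0.9, 0.6), 'top': (90.9, 0.4), 'duL': (0.0, 0.2), 'dvL': (-0.4, 0.1), 'duR': (0.4, 0.1), 'dvR': (-0.0, 0.1), 'tduL': (-0.6, 0.2), 'tdvL': (0.0, 0.1), 'tduR': (-0.5, 0.2), 'tdvR': (-0.5, 0.2)} to go -0.2
```

The pointer is level with the left index: 43.0–43.4 against 43.2–43.8. Holding for over a second, then releasing smoothly.

>>> step_arm(delta_rot=[[0, 0, 0], [0, 0, 0], [0, 0, 0], [0, 0, 0], [0, 0, 0], [0, 0, 0], [0, 0, 0], [0, 0, 0], [0, 0, 0], [0, 0, 0], [0, 0, 0], [0, 0, 0]], translation=[[0, 0, 0], [0, 0, 0], [0, 0, 0], [0, 0, 0], [0, 0, 0], [0, 0, 0], [0, 0, 0], [0, 0, 0], [0, 0, 0], [0, 0, 0], [0, 0, 0], [0, 0, 0]], grip=[0, 0, 0, 0, 0, 0, 0, 0, 0, 0, 0, 0])

```text
time: 7.4
tool_pos: [0.5378, 0.1828, 0.0743]
tool_rot: [-179.9, 0.1, -90.1]
force: [-1.3, 2.2, 8.7]
width: 0.0004
```

>>> step_arm(delta_rot=[[0, 0, 0], [0, 0, 0], [0, 0, 0], [0, 0, 0], [0, 0, 0], [0, 0, 0], [0, 0, 0], [0, 0, 0], [0, 0, 0], [0, 0, 0], [0, 0, 0], [0, 0, 0]], translation=[[0, 0, -0.002], [0, 0, -0.003], [0, 0, -0.003], [0, 0, -0.003], [0, 0, -0.003], [0, 0, -0.003], [0, 0, -0.005], [0, 0, -0.015], [0, 0, -0.03], [0, 0, -0.04], [0, 0, -0.04], [0, 0, 0]], grip=[0, 0, 0, 0, 0, 0, 0, 0, 0, 0, 0, 0])

```text
time: 8.9
tool_pos: [0.5386, 0.1828, 0.2248]
tool_rot: [-179.6, 0.2, -90.1]
force: [-0.3, -0.3, -0.2]
width: 0.0001
```

The left side is released and the force is back to zero. Moving above the right pad, then checking that the mount stayed put and the left pointer is fully back up.

>>> step_arm(delta_rot=[[0, 0, 0], [0, 0, 0], [0, 0, 0], [0, 0, 0], [0, 0, 0]], translation=[[0.047, -0.001, 0], [0.047, 0, 0], [0.0466, 0, 0], [0, 0, 0], [0, 0, 0]], grip=[0, 0, 0, 0, 0])

```text
time: 9.52
tool_pos: [0.5375, 0.0415, 0.22]
tool_rot: [180.0, -0.0, -90.1]
force: [-0.5, 0.1, 0.9]
width: 0.0005
```

```bash
python3 - <<'E'
from h import *
F=[bot.read_camera("scene") for _ in range(2)];fr=np.mean([f[0].astype(np.float32) for f in F],0);np.save("R0.npy",fr);np.save("R0d.npy",F[0][1])
a=np.load("avg.npy");print(bot.state()['tool_pos'])
print([ (blob("scene",x.astype(np.uint8),252,229)[0]).round(2) for x in(a,fr)])
x0,y0,w,h=213,208,30,34
d=np.abs(a-fr).mean(2);print("diff left post",d[y0:y0+h,x0:x0+w].mean(), "block",d[285:320,220:255].mean(),"usb",d[310:340,188:208].mean())
for nm,(u,v) in dict(pl=(252,229),c=(280,230),r=(320,225)).items(): print(nm,d[v-8:v+9,u-8:u+9].mean())
d0=np.load("scene0.npz")['d'];print("depth noise", np.std((d0-F[0][1])[225:250,270:300]),np.std((F[1][1]-F[0][1])[225:250,270:300]))
cv2.imwrite("pics/R0.png",fr[120:300,160:400].repeat(3,0).repeat(3,1).astype(np.uint8))
E
```

```text
[0.5377461  0.0422747  0.22002461]
[array([252.36, 229.01]), array([252.33, 228.91])]
diff left post 6.8041396 block 7.3698416 usb 6.689074
pl 6.4231067
c 8.411572
r 8.301999
depth noise 0.07277997 0.06516955
```

The mount is unmoved (pad blob within 0.1 px) and the left post looks the same as at rest. Descending over the right pad.

>>> step_arm(delta_rot=[[0, 0, 0], [0, 0, 0], [0, 0, 0], [0, 0, 0], [0, 0, 0], [0, 0, 0]], translation=[[0, -0.001, 0.045], [0, 0, 0.04], [0, 0, 0.025], [0, 0, 0.01], [0, 0, 0.004], [0, 0, 0]], grip=[0, 0, 0, 0, 0, 0])

```text
time: 10.38
tool_pos: [0.5394, 0.042, 0.0969]
tool_rot: [-179.9, 0.0, -90.1]
force: [0.4, -0.3, -0.4]
width: 0.0009
```

```bash
python3 - <<'E'
from h import *
print(bot.state()['tool_pos'],bot.state()['force'])
p=bot.read_camera("scene")[0];t=bot.read_camera("top")[0]
cv2.imwrite("pics/R1.png",np.hstack([cv2.resize(p[155:255,240:340],None,fx=4,fy=4,interpolation=2),cv2.resize(t[150:250,260:360],None,fx=4,fy=4,interpolation=2)]))
E
```

```text
[0.53942641 0.04201914 0.09694429] [ 0.44681344 -0.27493453 -0.35751742]
```

View pics/R1.png

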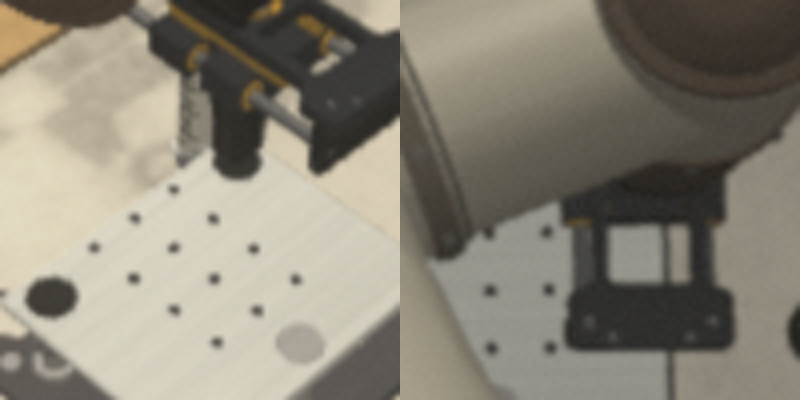

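R1 shows the finger on the right pad hiding the right needle. About eleven plate holes stay in view, though, at crop (95–295, 190–340), so I can track the tilt from them. Pressing to just short of the target.

>>> step_arm(delta_rot=[[0, 0, 0], [0, 0, 0], [0, 0, 0], [0, 0, 0], [0, 0, 0], [0, 0, 0], [0, 0, 0], [0, 0, 0], [0, 0, 0]], translation=[[0, 0, 0.003], [0, 0, 0.003], [0, 0, 0.002], [0, 0, 0.002], [0, 0, 0.002], [0, 0, 0.002], [0, 0, 0.002], [0, 0, 0.002], [0, 0, 0]], grip=[0, 0, 0, 0, 0, 0, 0, 0, 0])

```text
time: 11.6
tool_pos: [0.5392, 0.0412, 0.0788]
tool_rot: [-180.0, -0.0, -90.1]
force: [-0.7, -2.6, 6.9]
width: 0.0006
```

```bash
cat > theta.py <<'E'
import sys;from h import *
from scipy.optimize import least_squares
s=bot.state();print(s['tool_pos'].round(4),s['force'].round(2))
fr=np.mean([bot.read_camera("scene")[0].astype(np.float32) for _ in range(2)],0);np.save(sys.argv[1]+".npy",fr)
A=np.load("avg.npy").mean(2);B=fr.mean(2)
H=[(240+x/4,155+y/4) for x,y in((174,190),(134,218),(94,247),(213,218),(174,248),(134,279),(253,248),(214,279),(174,310),(296,279),(257,310),(217,342))]
def cen(g,u,v,r=4):
    for _ in range(6):
        w=cv2.getRectSubPix(g.astype(np.float32),(2*r+1,2*r+1),(float(u),float(v)))
        k=np.clip(np.median(w)-15-w,0,None);k*=np.hypot(*np.mgrid[-r:r+1,-r:r+1])<4
        yy,xx=np.mgrid[-r:r+1,-r:r+1];u+=(k*xx).sum()/k.sum();v+=(k*yy).sum()/k.sum()
    return np.array([u,v])
a=np.array([cen(A,*p) for p in H]);b0=cen
# plate frame: pivot at mount (-.06,0,.06); axis pivot -> left pad (for right press)
piv=W([-.06,0,.06]);ax=RM@[.11,.07,0];ax/=np.linalg.norm(ax)
X=np.array([atz("scene",*p,.070) for p in a])
def model(th):
    R,_=cv2.Rodrigues(ax*th);return np.array([proj("scene",piv+R@(x-piv)) for x in X])
sg=1 if (cv2.Rodrigues(ax*.1)[0]@np.array([.11,-.07,.01]))[2]<0.01 else -1
b=np.array([cen(B,*p) for p in (model(sg*float(sys.argv[2])))])
f=least_squares(lambda t:(model(sg*t[0])-b).ravel(),[.1],loss="soft_l1",f_scale=.15)
r=(model(sg*f.x[0])-b);sd=1/np.sqrt((f.jac**2).sum())*np.std(r)
print("theta",f.x[0].round(4),"+-",sd.round(4),"pointer drop mm",(172*f.x[0]).round(1),"rms px",np.sqrt((r**2).mean()).round(2),"max",abs(r).max().round(2))
E
python3 theta.py R2 0.11
```

```text
[0.5392 0.0412 0.0788] [-0.67 -2.64  6.91]
theta 0.0919 +- 0.0016 pointer drop mm 15.8 rms px 0.08 max 0.18
```

Holes and kinematics agree: a drop of 15.8 mm against 15.6 mm. The target drop is about 21.2 mm, so about 3.4 mm more at the tool.

>>> step_arm(delta_rot=[[0, 0, 0], [0, 0, 0], [0, 0, 0], [0, 0, 0]], translation=[[0, 0, 0.0014], [0, 0, 0.0014], [0, 0, 0.0006], [0, 0, 0]], grip=[0, 0, 0, 0])

```text
time: 12.2
tool_pos: [0.5393, 0.0412, 0.0757]
tool_rot: [-180.0, -0.0, -90.1]
force: [-0.4, -2.9, 7.4]
width: 0.0006
```

```bash
python3 theta.py R3 0.12; python3 go6.py -1 none
```

```text
[0.5393 0.0412 0.0757] [-0.44 -2.94  7.37]
theta 0.1164 +- 0.0026 pointer drop mm 20.0 rms px 0.11 max 0.27
False 607.9 {'zL': (44.1, 0.5), 'zR': (45.4, 0.6), 'nL': (67.0, 0.5), 'nR': (66.0, 1.0), 'n2': (45.0, 0.0), 'yaw': (-1.2, 0.2), 'sf': (65.9, 0.4), 'th': (6.6, 0.3), 'ot': (1.6, 0.6), 'top': (90.9, 0.4), 'duL': (0.1, 0.2), 'dvL': (0.0, 0.2), 'duR': (0.2, 0.1), 'dvR': (0.2, 0.2), 'tduL': (-0.7, 0.2), 'tdvL': (0.3, 0.2), 'tduR': (-0.8, 0.2), 'tdvR': (-0.4, 0.1)} to go -0.4
True 607.9 {'zL': (43.5, 0.5), 'zR': (44.8, 0.5), 'nL': (66.0, 0.0), 'nR': (66.0, 0.0), 'n2': (45.0, nan), 'yaw': (-0.9, 0.2), 'sf': (65.7, 0.3), 'th': (6.7, 0.3), 'ot': (1.5, 0.6), 'top': (90.4, 0.3), 'duL': (0.1, 0.1), 'dvL': (-0.3, 0.1), 'duR': (0.3, 0.1), 'dvR': (-0.0, 0.1), 'tduL': (-0.6, 0.2), 'tdvL': (0.1, 0.1), 'tduR': (-0.6, 0.2), 'tdvR': (-0.4, 0.3)} to go 0.2fit4.py:48: RuntimeWarning: invalid value encountered in sqrt
  C=np.sqrt(np.diag(np.linalg.pinv(s.jac.T@s.jac)))*[SC[k] for k in free]
```

The drop is now 20.0–20.4 mm and the mark needs about 20.9. A final 0.4 mm, then the hold.

>>> step_arm(delta_rot=[[0, 0, 0], [0, 0, 0], [0, 0, 0], [0, 0, 0], [0, 0, 0], [0, 0, 0], [0, 0, 0], [0, 0, 0], [0, 0, 0], [0, 0, 0], [0, 0, 0], [0, 0, 0]], translation=[[0, 0, 0.0004], [0, 0, 0], [0, 0, 0], [0, 0, 0], [0, 0, 0], [0, 0, 0], [0, 0, 0], [0, 0, 0], [0, 0, 0], [0, 0, 0], [0, 0, 0], [0, 0, 0]], grip=[0, 0, 0, 0, 0, 0, 0, 0, 0, 0, 0, 0])

```text
time: 13.8
tool_pos: [0.5393, 0.0412, 0.0754]
tool_rot: [-179.9, -0.0, -90.1]
force: [-1.9, -3.4, 7.1]
width: 0.0006
```

```bash
python3 theta.py R4 0.12
```

```text
[0.5393 0.0412 0.0754] [-1.87 -3.37  7.1 ]
theta 0.1201 +- 0.0028 pointer drop mm 20.7 rms px 0.12 max 0.22
```

The hold ran 1.4 s at a drop of 20.7–20.9 mm, which matches the right index. Releasing.

>>> step_arm(delta_rot=[[0, 0, 0], [0, 0, 0], [0, 0, 0], [0, 0, 0], [0, 0, 0], [0, 0, 0], [0, 0, 0], [0, 0, 0], [0, 0, 0], [0, 0, 0], [0, 0, 0], [0, 0, 0], [0, 0, 0], [0, 0, 0], [0, 0, 0], [0, 0, 0]], translation=[[0, 0, -0.002], [0, 0, -0.003], [0, 0, -0.003], [0, 0, -0.003], [0, 0, -0.003], [0, 0, -0.003], [0, 0, -0.005], [0, 0, -0.015], [0, 0, -0.03], [0, 0, -0.04], [0, 0, -0.04], [0.05, 0, -0.02], [0.05, 0, 0], [0.05, 0, 0], [0.05, 0, 0], [0, 0, 0]], grip=[0, 0, 0, 0, 0, 0, 0, 0, 0, 0, 0, 0, 0, 0, 0, 0])

```text
time: 15.9
tool_pos: [0.5381, -0.1611, 0.2421]
tool_rot: [-180.0, -0.0, -90.4]
force: [-0.3, 0.6, 0.2]
width: 0.0005
```

```bash
python3 - <<'E'
from h import *
fr=np.mean([bot.read_camera("scene")[0].astype(np.float32) for _ in range(6)],0);np.save("end.npy",fr)
a=np.load("avg.npy");s=bot.state();print(s['tool_pos'],s['force'])
for uv in((252,229),(299,195)):print([blob("scene",x.astype(np.uint8),*uv)[0].round(2) for x in(a,fr)])
def diff(n,u,v,w,h):
    A,B=(x[v:v+h,u:u+w].mean(2) for x in(a,fr));sh,_=cv2.phaseCorrelate(A.astype(np.float64),B.astype(np.float64),cv2.createHanningWindow((w,h),cv2.CV_64F));print(n,np.round(sh,2),np.abs(A-B).max().round(1))
diff("postL",210,205,32,40);diff("postR",275,160,34,40);diff("block",215,280,40,45);diff("usb",183,305,28,36);diff("loupe",338,188,30,28);diff("plate",240,195,110,75)
p,q=a[155:265,200:370],fr[155:265,200:370]
cv2.imwrite("pics/end.png",cv2.resize(np.hstack([p,q]).astype(np.uint8),(798,258)))
E
```

```text
[ 0.53867396 -0.15739108  0.24177234] [-0.21082285  1.25923911 -0.15397084]
[array([252.36, 229.01]), array([252.33, 228.96])]
[array([298.63, 195.08]), array([298.63, 195.08])]
postL [-0.02 -0.01] 2.7
postR [0.03 0.02] 2.8
block [0.03 0.51] 2.8
usb [0.04 0.02] 2.6
loupe [0.02 0.06] 2.7
plate [-0.02  0.52] 2.9
```

View pics/end.png

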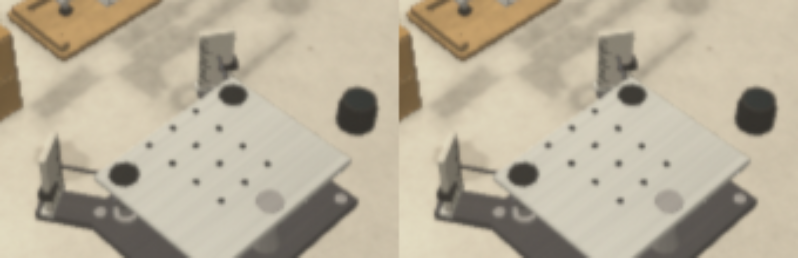

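The before and after pictures are the same: the largest grey difference is under 3 levels everywhere checked. Handing in.

```bash
python3 -c "from station import bot; print(bot.job_done())"
```

```text
the job is handed in; nothing more can be done
None
```

I pressed the left pad and then the right pad with the closed fingertips. Each pointer was brought level with its index, held for more than a second and let spring back. The job was handed in at about 16 s, with the arm clear of everything.

- **Left:** the pointer was at 43.0–43.7 mm, from the camera fit and from how far the tool had moved. The index was measured at 43.2–43.8 mm, about ±0.5 mm. The hold lasted about 1.6 s at 8.7 N.
- **Right:** the finger hid the needle, so I could not compare it with the index directly. I used the tilt seen in the plate's holes (20.7 mm drop) and the tool travel (20.9 mm). The index needed a drop of 20.6–21.2 mm, about ±0.6 mm. The hold lasted about 1.4 s. The force was 7.1 N, where I expected about 8.4 N; I did not resolve that, as both height measures agreed.
- **Final check:** the before and after pictures differ by less than 3 grey levels on the plate, both posts and indexes, block, stick and loupe. Both pads are within 0.05 px. One comparison gave a 0.5 px shift for the block and plate. I took it as an artefact of the method, since the pixels and pad positions had not changed.
- **Index height uncertainty:** the first rough readings, before the full camera fit, were 2–5 mm higher (48–49 mm left, about 47 mm right). I trusted the fit because it also gave the known needle and post heights to within about 1 mm.

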